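# Feed a dowel along a V-groove sawing jig to its stop screw

### The job

Take the wooden dowel from its rest, lay it in the V-groove of the sawing jig at the open end and slide it along under the spring hold-down until its leading end sits fully home against the stop screw, ready for a peg to be sawn off. Meet the screw gently, without ramming it and without changing its setting, then let go and leave the dowel lying there. Leave the checkers board, the jar and the saw where they are.

Things in the scene. Friction and masses are not known exactly. Their poses are not given: they have to be found in the camera images.
- dowel: the workpiece: a plain round pale wooden dowel, 16 mm diameter, 240 mm long, about 35 g, lying level on the rest at the start. Origin at its middle on its axis; its x axis runs along the dowel. Both ends are alike and either may lead
- end_a (a point): centre of the dowel's end face at its +x end, 120 mm from the middle
- end_b (a point): centre of the dowel's end face at its -x end, 120 mm from the middle
- rest: plywood rest for the dowel, fixed: base 120 x 70 x 8 mm and two notched cleats across it, 80 mm apart and 26 mm high, in which the dowel lies with its axis 30 mm above the table. Origin at the centre of its underside, x along the dowel, which overhangs both cleats
- jig: wooden sawing jig fixed to the table: block 190 x 70 mm, 50 mm high, local x from -90 mm (open end) to +100 mm, with a 90 degree V-groove along its top, 14 mm wide, 7 mm deep. Two low feet reach 57 mm out from the groove's line on either side. Origin on the table under the groove; +x is the feed direction; a dowel seated in the groove has its axis at local y = 0, z = 54.3 mm
- jig_mouth (a point): at the block's open end (local x = -90 mm), on the axis that a seated dowel would have, 54.3 mm above the table
- bridge (a point): centre of the jig's steel bridge (local x -40 to -20 mm) over the groove, on the seated dowel's axis. Opening 36 mm wide, bar 76 to 82 mm above the table. A spring leaf hangs from the bar and slopes down towards the stop: the dowel's end meets it about 40 mm past this point, lifts it 4 mm, and it then presses about 2.5 N on the dowel about 59 mm past it, a drag of 3 to 5 N, up to 10 N if it is pushed askew
- end_plate (a point): face of the aluminium end plate (78 mm high) that closes the groove (local x = +100 mm), on the seated dowel's axis. The stop screw, 8 mm steel with a domed 12 mm tip (stop_tip: a ball, centre 6 mm behind its foremost point), comes through it on this axis from a black knob behind. Its tip stands 23 to 45 mm in front of the plate, as its owner set it for the peg length; not measured: see or feel it. It is rigid
- board: round wooden Chinese checkers board, 296 mm across, 16 mm thick, with six coloured pegs standing 31 mm out of it; loose; origin at the centre of its underside
- jar: glass jar with a steel screw-top lid, 80 mm across, 116 mm high, pegs inside; loose; origin at the centre of its underside
- saw: small back saw lying flat, 310 mm long along its x axis, 20 mm high, blade to +x, handle to -x; loose; origin on the table at the joint of blade and handle
Things that resemble listed ones, but are neither listed nor needed, are in the scene too. Several things have the shape of the dowel; the one meant has the colours described above.

How it is judged:
By the outcome, as a careful person would: the job done as asked, in the order asked, and still so for the second after the job is handed in, with the robot touching nothing.
It also fails if it takes over 58 s, if anything falls off the work surface, if the arm or the gripper's body presses on something with over 40 N, if the wrist force passes 120 N, or if a joint passes its speed limit or range.

### The arm

A 6-joint arm with a two-finger parallel gripper is mounted at the origin on the work surface. World frame = base frame: x ahead of the robot, y to its left, z up, the work surface at z = 0. Lengths are in m, angles in rad, forces in N, time in s.
With the tool pointing down it reaches from about 0.425 to 0.925 m from the base axis. Payload 12.5 kg.
Tool frame: the origin (TCP) lies between the finger pads; the fingertips stand 25 mm ahead of it and the grasp point (between the pads) lies 6 mm ahead of it; z points along the fingers, y is the line along which they close (so a half turn about z gives the same grasp; the last joint's range is limited). The gripper opens to 85 mm and grips with 20 to 120 N. Pads are 22 mm wide; open, the fingers measure 114 mm over their backs; the gripper's body (76 mm by 85 mm) begins 54 mm behind the grasp point. The pads swing forward as they close: fully open they stand 13 mm farther back than shut.
Start: joints at [1.023, 0.491, 1.559, -0, 1.092, -0.106], TCP at [0.267, 0.565, 0.223] pointing down, gripper open.
Joint ranges: [-3.1, 3.1], [-0.84, 2.19], [0.05, 2.79], [-1.13, 4.28], [0.06, 2.93], [-2.69, 2.69]. Speed limits (rad/s): [2.22, 2.22, 2.79, 3.14, 3.14, 3.14].

### API

Orientations are given as a unit quaternion [x, y, z, w].
In Python, from plant import env, get_image, camera_model, find_in gives the robot as it stands.
- The arm moves only by the tool send_rows, never from a script. Its argument "moves" is a list of rows, each an object of numbers: "x", "y", "z": the shift along the world's x, y, z normalised to -1 to 1, where 1 is 250 mm; "ax", "ay", "az": the turn, a rotation vector about the world's x, y, z normalised to -1 to 1, where 1 is 2 pi rad; "claw": the gripper's target within -1 to 1 (fully open at 1, half-way at 0, shut at -1). A call has 1 to 5 rows; each row is the pose to reach, as a shift and turn from the pose commanded when the call began, turning the shorter way round; what a row does not reach only later rows make up. A row lasts 1/12 s, in which the tool goes at most 41.7 mm and 7.16 degrees, less where a joint would pass 70% of its speed; a pose out of reach is approached as far as the arm can. A call with a number of a shift or a turn outside -1 to 1 is refused whole. A call with a gripper value outside its range is refused whole. The fingers move at their own pace and stop on an object; "newtons" is the grip in N (left out, the last holds). Time passes only in rows, so rows that repeat a pose let the fingers close. It gives the time, the measured TCP pose, the force, the opening and the grip force at its end, in the units of the state.
- env.sense(): the state, without advancing time (a new reading comes with each control period).
- get_image(name): name is "scene" or "side" or "wrist"; returns the picture (420x560x3 uint8, blue, green, red); there is no depth.
- camera_model(name): a dict with "intrinsics" (3x3 intrinsics, pixels), "origin" and "rotation" of the camera in the world; the wrist camera has in their place "hand_eye" (4x4, takes a point from camera to tool coordinates, whose origin is the TCP and whose axes are the flange's). Camera axes: x right, y down, z forward; pixel columns grow to the right and rows downward; lengths in m; the calibration is good to about 2 mm. A picture is of the moment at which its call begins: read the wrist's pose just before it. camera_model takes no time and is no camera call.
- env.job_done(): hands the job in; it is judged then, once.
Trained networks look in the newest picture that a camera, given by its name, has taken for a name from the list of things; names that differ only in an ending like _2 or _b are one class to them, and where a whole thing is asked for, a point or a joint stands for the part that bears it (a point fixed in the world has none). Each returns a list of dicts, best first, with "confidence" (0 to 1); they miss things now and then, are a little off and sometimes report something else, mostly with a low value. They report only what shows in the picture. A call takes as long as a camera call. They do not tell look-alikes from the thing itself.
- find_in(name, camera): "position" ([x, y, z] in m, in world coordinates, good to about 4 mm: the middle of the surface that is visible of it).
The state is a dict: "time": time; "qpos": joint angles; "joint_vel": joint speeds; "joint_torque": joint torques, N m; "tcp_pos": TCP position; "ee_rot": TCP orientation; "ft_force": force on the tool from outside, world axes, zero at the start; "wrist_torque": the same for the moment, N m; "opening": finger opening in m; "gripper_force": force on a finger pad.
Only numpy, scipy, OpenCV 4.12 (cv2) and the standard library are available. Lean on these libraries where they do the work, as an engineer would, in place of code of your own. Each camera call takes 0.05 s, during which the arm holds its last target. There are 200 camera calls.

## Working session

There is one attempt and no reset: what is moved stays moved. The work goes in short steps, Python scripts to look and compute and a tool call to move; the robot and the scene stay as the last step left them, time stands still between calls to the robot, and variables do not carry over. Pictures are saved under pics/ and viewed, at most 12 in all, crops included, and the job is handed in when it is done.

Besides the shell and the picture viewer there is one more tool, called by a JSON object that holds its "name" and its "arguments", one argument or row to a line. send_rows: Moves the arm, as the interface text tells. Its arguments: {"type":"object","properties":{"moves":{"type":"array"},"newtons":{"type":"number"}},"required":["moves"]}

```bash
mkdir -p pics; ls; python3 - <<'E'
from plant import env,get_image,camera_model,find_in
import cv2,numpy as np
a=get_image("scene")
for n in ["dowel","end_a","rest","jig","jig_mouth","bridge","end_plate","stop_tip","board","jar","saw"]:
    try: print(n,[(np.round(d["position"],3).tolist(),round(d["confidence"],2)) for d in find_in(n,"scene")[:4]])
    except Exception as e: print(n,e)
b=get_image("side")
for n in ["dowel","jig","rest"]:
    print(n,[(np.round(d["position"],3).tolist(),round(d["confidence"],2)) for d in find_in(n,"side")[:4]])
cv2.imwrite("pics/scene.png",a);cv2.imwrite("pics/side.png",b)
for c in("scene","side","wrist"): print(camera_model(c))
print(env.sense())
E
```

```text
pics
dowel [([0.704, -0.451, 0.011], 0.91), ([0.519, -0.304, 0.036], 0.84), ([0.323, -0.376, 0.016], 0.65)]
end_a [([0.7, -0.45, 0.012], 0.82), ([0.328, -0.372, 0.015], 0.81), ([0.514, -0.306, 0.033], 0.74)]
rest [([0.53, -0.299, 0.002], 0.66)]
jig [([0.577, 0.144, 0.051], 0.85)]
jig_mouth [([0.579, 0.149, 0.049], 0.63), ([0.381, 0.108, 0.007], 0.49)]
bridge [([0.574, 0.148, 0.049], 0.65)]
end_plate [([0.577, 0.144, 0.05], 0.81), ([0.383, 0.109, 0.008], 0.7)]
stop_tip it knows: board, bridge, dowel, end, end_plate, jar, jig, jig_mouth, rest, saw
board [([0.798, -0.036, 0.013], 0.87), ([0.519, -0.303, 0.037], 0.36)]
jar [([0.761, 0.178, 0.092], 0.72)]
saw [([0.382, 0.108, 0.008], 0.59)]
dowel [([0.31, -0.388, 0.014], 0.93), ([0.693, -0.461, 0.013], 0.93), ([0.51, -0.319, 0.036], 0.73)]
jig [([0.546, 0.128, 0.045], 0.6)]
rest [([0.502, -0.298, 0.008], 0.77), ([0.379, 0.089, 0.011], 0.51), ([0.509, -0.318, 0.042], 0.35)]
{'intrinsics': array([[379.20736526,   0.        , 284.48700222],
       [  0.        , 379.20736526, 211.07092641],
       [  0.        ,   0.        ,   1.        ]])
[... 956 characters left out ...]
}
{'time': 0.75, 'qpos': array([ 1.02338072e+00,  4.90857677e-01,  1.55888565e+00, -9.08447501e-06,
        1.09167802e+00, -1.05606292e-01]), 'joint_vel': array([ 0.00129757,  0.00034061, -0.00015367,  0.00041319, -0.00012541,
        0.00112082]), 'joint_torque': array([-8.98232083e-04, -6.18176508e+01, -2.61829466e+01, -1.54981758e-04,
        4.66518504e-04,  1.47493985e-06]), 'tcp_pos': array([0.26723447, 0.56501841, 0.2233582 ]), 'ee_rot': array([2.19110344e-01, 9.75700082e-01, 7.98379530e-05, 3.12914300e-05]), 'ft_force': array([ 0.6903801 , -0.14051389, -0.08598995]), 'wrist_torque': array([ 0.02618525, -0.005452  ,  0.01156935]), 'gripper_force': 0.0, 'opening': 0.08530358376719237}
```

View pics/scene.png

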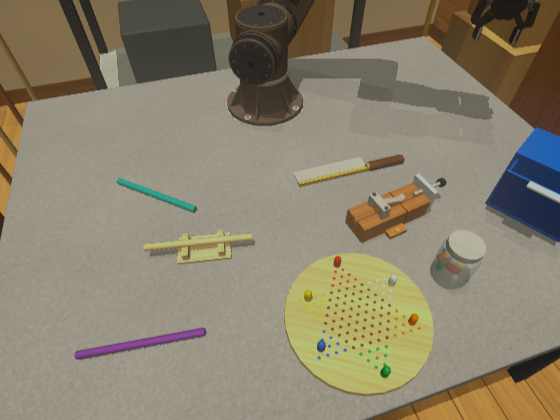

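View pics/side.png

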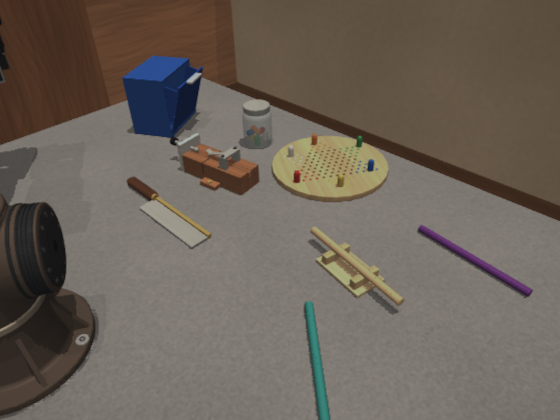

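The scene picture shows the pale dowel on its rest, with ends at about (146,247) and (252,238). The jig runs from its open end near (355,225) to the knob at (440,183). The teal and purple rods are look-alikes.

```bash
cat > h.py <<'E'
from plant import env,get_image,camera_model,find_in
import cv2,numpy as np
from scipy.spatial.transform import Rotation as R
def cam(name,s=None):
    m=camera_model(name);K=m["intrinsics"]
    if name=="wrist":
        s=s or env.sense();H=m["hand_eye"];Rt=R.from_quat(s["ee_rot"]).as_matrix()
        return K,Rt@H[:3,:3],Rt@H[:3,3]+s["tcp_pos"]
    r=np.array(m["rotation"]);r=R.from_quat(r).as_matrix() if r.size==4 else r
    return K,r,np.array(m["origin"])
def w(px,z,c):
    K,r,o=c;d=r@np.linalg.solve(K,[px[0],px[1],1]);return o+d*(z-o[2])/d[2]
def p(P,c):
    K,r,o=c;q=K@(r.T@(np.array(P)-o));return q[:2]/q[2]
E
python3 - <<'E'
from h import *
c=cam("scene")
e=[w((146,247),.032,c),w((252,238),.032,c)]
print(e,np.linalg.norm(e[0]-e[1]))
s=cam("side");print([p(x,s) for x in e])
print(w((357,226),.05,c),w((430,187),.05,c), p([.577,.144,.05],c))
a=cv2.imread("pics/scene.png")[150:270,320:480];b=cv2.imread("pics/side.png")[110:210,150:290]
cv2.imwrite("pics/c.png",np.vstack([cv2.resize(a,(480,360),interpolation=3),cv2.resize(b,(480,240),interpolation=3)]))
E
```

```text
[array([ 0.49425053, -0.4155249 ,  0.032     ]), array([ 0.54305956, -0.18522372,  0.032     ])] 0.23541656193698166
[array([399.35760211, 299.28395675]), array([315.41366428, 227.3321752 ])]
[0.59690117 0.0468462  0.05      ] [0.54154729 0.26944186 0.05      ] [391.29606614 209.45999555]
```

View pics/c.png

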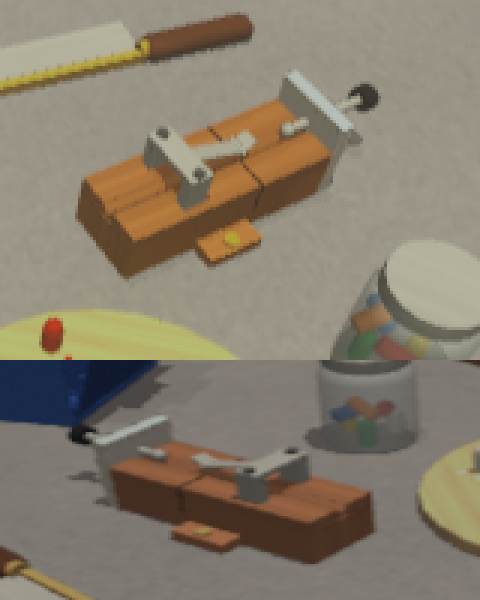

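The crop shows the jig in both views. The groove mouth is at scene pixel (354.7,220), the stop tip at about (416,193) and the end plate's top from (418,174) to (437,193). The feed direction points away from the board.

```bash
python3 - <<'E'
from h import *
c=cam("scene");s=cam("side")
m=w((354.7,220.3),.046,c);b=(w((374.3,194),.082,c)+w((386.7,208),.082,c))/2;pl=(w((417.7,174),.078,c)+w((436.7,193),.078,c))/2
t=w((416,193.3),.0543,c)
print(m,b,pl,t,w((198.1,149.6),.0543,s))
for q in (m,b,pl): print(np.degrees(np.arctan2(*(pl-m)[1::-1])),np.linalg.norm((q-m)[:2]))
print([w(q,0,c) for q in((493,213),(500,165))])
E
```

```text
[0.57750204 0.05070643 0.046     ] [0.5685678  0.11317154 0.082     ] [0.54943571 0.24698365 0.078     ] [0.55264353 0.22255632 0.0543    ] [0.55458947 0.21668055 0.0543    ]
98.13774766256397 0.0
98.13774766256397 0.06310079440821836
98.13774766256397 0.19827371297743657
[array([ 6.31119403e-01,  4.10152407e-01, -1.11022302e-16]), array([4.90721021e-01, 5.40470889e-01, 1.11022302e-16])]
```

{"name": "send_rows", "arguments": {
  "moves": [
    {"x": 0.5, "y": -0.65, "z": 0.2, "az": -0.09},
    {"x": 0.5, "y": -0.65, "z": 0.2, "az": -0.09},
    {"x": 0.5, "y": -0.65, "z": 0.2, "az": -0.09},
    {"x": 0.5, "y": -0.65, "z": 0.2, "az": -0.09},
    {"x": 0.5, "y": -0.65, "z": 0.2, "az": -0.09}
  ]
}}

```text
invalid input
```

{"name": "send_rows", "arguments": {
  "moves": [
    {"x": 0.5, "y": -0.65, "z": 0.2, "ax": 0, "ay": 0, "az": -0.09, "claw": 1},
    {"x": 0.5, "y": -0.65, "z": 0.2, "ax": 0, "ay": 0, "az": -0.09, "claw": 1},
    {"x": 0.5, "y": -0.65, "z": 0.2, "ax": 0, "ay": 0, "az": -0.09, "claw": 1},
    {"x": 0.5, "y": -0.65, "z": 0.2, "ax": 0, "ay": 0, "az": -0.09, "claw": 1},
    {"x": 0.5, "y": -0.65, "z": 0.2, "ax": 0, "ay": 0, "az": -0.09, "claw": 1}
  ]
}}

```text
time: 1.17
tcp_pos: [0.3914, 0.403, 0.2733]
ee_rot: [0.485, 0.874, 0.0, 0.0]
ft_force: [1.2, 0.4, 0.9]
opening: 0.0853
gripper_force: 0.0
```

{"name": "send_rows", "arguments": {
  "moves": [
    {"x": 0.5, "y": -0.65, "z": 0, "ax": 0, "ay": 0, "az": -0.067, "claw": 1},
    {"x": 0.5, "y": -0.65, "z": 0, "ax": 0, "ay": 0, "az": -0.067, "claw": 1},
    {"x": 0.5, "y": -0.65, "z": 0, "ax": 0, "ay": 0, "az": -0.067, "claw": 1},
    {"x": 0.5, "y": -0.65, "z": 0, "ax": 0, "ay": 0, "az": -0.067, "claw": 1},
    {"x": 0.5, "y": -0.65, "z": 0, "ax": 0, "ay": 0, "az": -0.067, "claw": 1}
  ]
}}

```text
time: 1.58
tcp_pos: [0.5167, 0.24, 0.2729]
ee_rot: [0.656, 0.754, 0.0, 0.0]
ft_force: [0.3, 0.3, 0.5]
opening: 0.0856
gripper_force: 0.0
```

{"name": "send_rows", "arguments": {
  "moves": [
    {"x": 0.18, "y": -0.22, "z": -0.12, "ax": 0, "ay": 0, "az": 0, "claw": 1},
    {"x": 0.18, "y": -0.22, "z": -0.12, "ax": 0, "ay": 0, "az": 0, "claw": 1},
    {"x": 0.18, "y": -0.22, "z": -0.12, "ax": 0, "ay": 0, "az": 0, "claw": 1},
    {"x": 0.18, "y": -0.22, "z": -0.12, "ax": 0, "ay": 0, "az": 0, "claw": 1}
  ]
}}

```text
time: 1.92
tcp_pos: [0.5612, 0.1856, 0.2417]
ee_rot: [0.656, 0.755, -0.001, -0.001]
ft_force: [-0.8, -0.1, 0.4]
opening: 0.0855
gripper_force: 0.0
```

```bash
python3 - <<'E'
from h import *
import pickle
s=env.sense();a=get_image("wrist");pickle.dump(s,open("s1.pkl","wb"));cv2.imwrite("pics/w1.png",a)
print(s["time"],s["tcp_pos"],s["ee_rot"])
c=cam("wrist",s)
for q in([.5775,.0507,.046],[.5495,.247,.078],[.5535,.219,.0543]): print(p(q,c))
cv2.imwrite("pics/w1b.png",cv2.resize(a,(800,600),interpolation=2))
E
```

```text
1.9167 [0.56115983 0.18561863 0.24173214] [ 6.56030412e-01  7.54734031e-01 -6.22577547e-04 -5.04224396e-04]
[274.69745065 291.28175638]
[273.90920477 117.720852  ]
[274.24137705 145.73030204]
```

View pics/w1b.png

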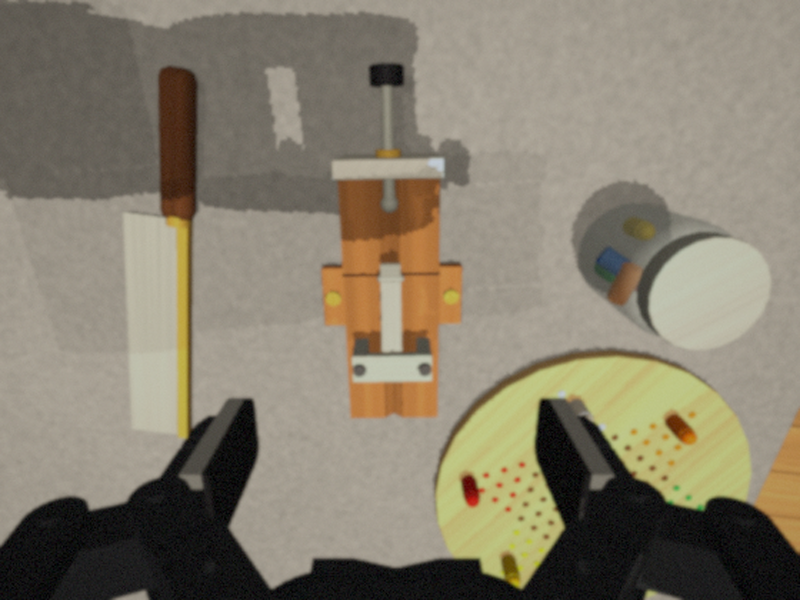

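The wrist view, upscaled to 800x600, shows the groove mouth at (394,416), the screw tip's foremost point at (390,212), the plate's top front edge at y≈180 and the knob at (387,75).

```bash
python3 - <<'E'
from h import *
import pickle
c=cam("wrist",pickle.load(open("s1.pkl","rb")));k=.7
f=lambda x,y,z:w((x*k,y*k),z,c)
m=(f(350,417,.05)+f(438,416,.05))/2;g=f(394,415,.046);kn=f(387,75,.0543);br=(f(360,369,.082)+f(425,369,.082))/2
tip=f(390,212,.0543);pl=(f(333,180,.078)+f(443,179,.078))/2
a=np.arctan2(kn[1]-m[1],kn[0]-m[0]);u=np.array([np.cos(a),np.sin(a)]);n=np.array([-u[1],u[0]])
print("ang",np.degrees(a),"mouth",m,g)
for N,q in dict(g=g,br=br,tip=tip,pl=pl,kn=kn).items(): print(N,q[:2],"local x",-90+1e3*(q-m)[:2]@u,"y",1e3*(q-m)[:2]@n)
E
```

```text
ang 99.04522207073083 mouth [0.57846845 0.05304833 0.05      ] [0.57862632 0.05192331 0.046     ]
g [0.57862632 0.05192331] local x -91.13584965424866 y 0.020958696540617595
br [0.5693105  0.11143285] local x -30.901758978685663 y -0.13480424935555238
tip [0.55265254 0.21624275] local x 75.22364875554763 y -0.16156714797289587
pl [0.54838777 0.23989908] local x 99.25628610877959 y 0.33106189254945567
kn [0.538953   0.30127086] local x 161.34815850684143 y 2.5472029156682857e-14
```

{"name": "send_rows", "arguments": {
  "moves": [
    {"x": 0, "y": -0.82, "z": 0.1, "ax": 0, "ay": 0, "az": -0.055, "claw": 1},
    {"x": 0, "y": -0.82, "z": 0.1, "ax": 0, "ay": 0, "az": -0.055, "claw": 1},
    {"x": 0, "y": -0.82, "z": 0.1, "ax": 0, "ay": 0, "az": -0.055, "claw": 1},
    {"x": 0, "y": -0.82, "z": 0.1, "ax": 0, "ay": 0, "az": -0.055, "claw": 1},
    {"x": 0, "y": -0.82, "z": 0.1, "ax": 0, "ay": 0, "az": -0.055, "claw": 1}
  ]
}}

```text
time: 2.38
tcp_pos: [0.5601, -0.0184, 0.2689]
ee_rot: [0.775, 0.632, 0.001, 0.001]
ft_force: [1.1, -0.1, 1.2]
opening: 0.0853
gripper_force: 0.0
```

{"name": "send_rows", "arguments": {
  "moves": [
    {"x": -0.12, "y": -0.8, "z": 0, "ax": 0, "ay": 0, "az": 0, "claw": 1},
    {"x": -0.12, "y": -0.8, "z": 0, "ax": 0, "ay": 0, "az": 0, "claw": 1},
    {"x": -0.12, "y": -0.8, "z": 0, "ax": 0, "ay": 0, "az": 0, "claw": 1},
    {"x": -0.12, "y": -0.8, "z": 0, "ax": 0, "ay": 0, "az": 0, "claw": 1},
    {"x": -0.12, "y": -0.8, "z": 0, "ax": 0, "ay": 0, "az": 0, "claw": 1}
  ]
}}

```text
time: 2.8
tcp_pos: [0.5303, -0.219, 0.2687]
ee_rot: [0.775, 0.632, 0.0, 0.001]
ft_force: [0.6, 0.6, -0.0]
opening: 0.0853
gripper_force: 0.0
```

```bash
python3 - <<'E'
from h import *
import pickle
s=env.sense();a=get_image("wrist");pickle.dump(s,open("s2.pkl","wb"))
print(s["time"],s["tcp_pos"],s["ee_rot"])
c=cam("wrist",s)
for q in([.494,-.4155,.03],[.543,-.185,.03]): print(p(q,c)/.7)
cv2.imwrite("pics/w2.png",cv2.resize(a,(800,600),interpolation=2))
E
```

```text
2.8 [ 0.53025451 -0.21897822  0.26869649] [7.74744817e-01 6.32273509e-01 3.13441578e-04 7.61632631e-04]
[398.85093974 449.72909401]
[402.34466982 196.09671962]
```

View pics/w2.png

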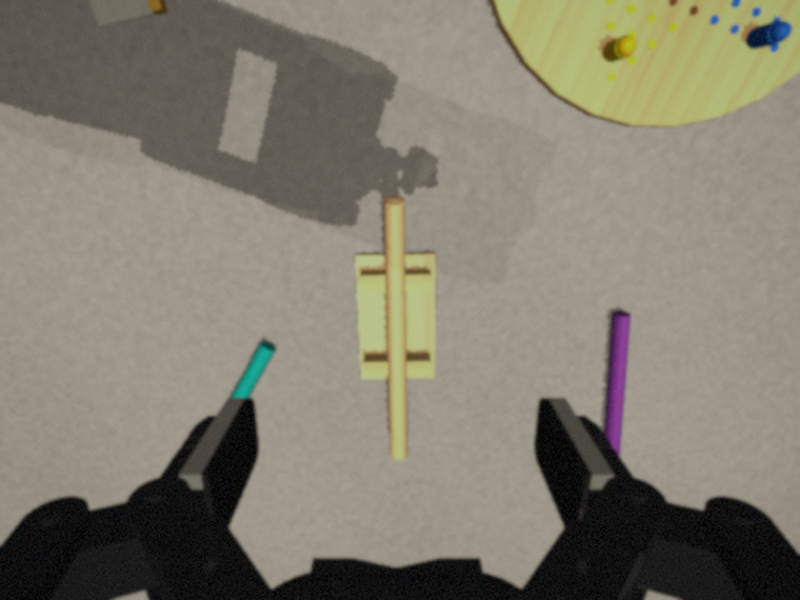

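The wrist view shows the whole dowel, with ends at (394.5,199) and (400,459). The fingers will come down clear of the teal and purple rods.

```bash
python3 - <<'E'
from h import *
import pickle
s=pickle.load(open("s2.pkl","rb"));c=cam("wrist",s);k=.7
A=w((394.5*k,199*k),.03,c);B=w((400*k,459*k),.03,c)
d=A-B;print(A,B,np.linalg.norm(d),np.degrees(np.arctan2(d[1],d[0])))
u=d/np.linalg.norm(d);g=(A+B)/2-.082*u
print("grasp",g, "shift/250",(g-s["tcp_pos"])/.25)
y=R.from_quat(s["ee_rot"]).as_matrix()[:,1];ang=np.degrees(np.arctan2(d[1],d[0]))-90
print("yaw y",np.degrees(np.arctan2(y[1],y[0])),"want",ang)
E
```

```text
[ 0.53651999 -0.18598095  0.03      ] [ 0.49302008 -0.4259394   0.03      ] 0.24386943236613484 79.72494863036565
grasp [ 0.50014339 -0.38664513  0.03      ] shift/250 [-0.12044448 -0.67066765 -0.95478594]
yaw y -11.563831065692462 want -10.275051369634355
```

{"name": "send_rows", "arguments": {
  "moves": [
    {"x": -0.12, "y": -0.67, "z": -0.3, "ax": 0, "ay": 0, "az": 0.0036, "claw": 1},
    {"x": -0.12, "y": -0.67, "z": -0.3, "ax": 0, "ay": 0, "az": 0.0036, "claw": 1},
    {"x": -0.12, "y": -0.67, "z": -0.3, "ax": 0, "ay": 0, "az": 0.0036, "claw": 1},
    {"x": -0.12, "y": -0.67, "z": -0.3, "ax": 0, "ay": 0, "az": 0.0036, "claw": 1},
    {"x": -0.12, "y": -0.67, "z": -0.4, "ax": 0, "ay": 0, "az": 0.0036, "claw": 0.3}
  ]
}}

```text
time: 3.27
tcp_pos: [0.5014, -0.3888, 0.1701]
ee_rot: [0.768, 0.64, 0.0, 0.003]
ft_force: [0.5, -0.3, -0.2]
opening: 0.0751
gripper_force: 0.0
```

{"name": "send_rows", "arguments": {
  "moves": [
    {"x": 0, "y": 0, "z": -0.16, "ax": 0, "ay": 0, "az": 0, "claw": 0.1},
    {"x": 0, "y": 0, "z": -0.3, "ax": 0, "ay": 0, "az": 0, "claw": 0.1},
    {"x": 0, "y": 0, "z": -0.4, "ax": 0, "ay": 0, "az": 0, "claw": 0.1},
    {"x": 0, "y": 0, "z": -0.5, "ax": 0, "ay": 0, "az": 0, "claw": 0.1},
    {"x": 0, "y": 0, "z": -0.5, "ax": 0, "ay": 0, "az": 0, "claw": 0.1}
  ]
}}

```text
time: 3.68
tcp_pos: [0.4999, -0.3829, 0.039]
ee_rot: [0.767, 0.641, -0.0, -0.003]
ft_force: [-1.1, 0.5, -1.0]
opening: 0.0473
gripper_force: 0.0
```

{"name": "send_rows", "arguments": {
  "moves": [
    {"x": 0, "y": 0, "z": 0, "ax": 0, "ay": 0, "az": 0, "claw": -0.3},
    {"x": 0, "y": 0, "z": 0, "ax": 0, "ay": 0, "az": 0, "claw": -0.3}
  ],
  "newtons": 30
}}

```text
time: 3.85
tcp_pos: [0.5017, -0.3853, 0.0445]
ee_rot: [0.768, 0.641, 0.0, 0.001]
ft_force: [-0.8, -0.3, 0.1]
opening: 0.0297
gripper_force: 0.0
```

{"name": "send_rows", "arguments": {
  "moves": [
    {"x": -0.004, "y": 0, "z": -0.033, "ax": 0, "ay": 0, "az": 0, "claw": -0.3},
    {"x": -0.004, "y": 0, "z": -0.033, "ax": 0, "ay": 0, "az": 0, "claw": -0.5},
    {"x": -0.004, "y": 0, "z": -0.033, "ax": 0, "ay": 0, "az": 0, "claw": -0.8},
    {"x": -0.004, "y": 0, "z": -0.033, "ax": 0, "ay": 0, "az": 0, "claw": -1},
    {"x": -0.004, "y": 0, "z": -0.033, "ax": 0, "ay": 0, "az": 0, "claw": -1}
  ],
  "newtons": 30
}}

```text
time: 4.27
tcp_pos: [0.4998, -0.3856, 0.0349]
ee_rot: [0.768, 0.641, 0.0, 0.0]
ft_force: [0.5, 0.5, 0.1]
opening: 0.0
gripper_force: 0.0
```

{"name": "send_rows", "arguments": {
  "moves": [
    {"x": 0, "y": 0, "z": 0, "ax": 0, "ay": 0, "az": 0, "claw": -1},
    {"x": 0, "y": 0, "z": 0, "ax": 0, "ay": 0, "az": 0, "claw": -1},
    {"x": 0, "y": 0, "z": 0, "ax": 0, "ay": 0, "az": 0, "claw": -1}
  ],
  "newtons": 50
}}

```text
time: 4.52
tcp_pos: [0.4996, -0.3855, 0.0345]
ee_rot: [0.768, 0.641, 0.0, 0.0]
ft_force: [0.6, -0.6, -0.3]
opening: -0.0
gripper_force: 0.0
```

Fingers shut on nothing, so I'll look.

```bash
python3 - <<'E'
from h import *
s=env.sense();a=get_image("wrist");b=get_image("side")
print(s["tcp_pos"],s["ee_rot"],[(np.round(d["position"],3).tolist(),round(d["confidence"],2)) for d in find_in("dowel","side")])
cv2.imwrite("pics/w3.png",np.hstack([cv2.resize(a,(400,300),interpolation=3),cv2.resize(b[200:350,280:480],(400,300),interpolation=2)]))
E
```

```text
[ 0.49963064 -0.38547602  0.03452339] [7.67956104e-01 6.40502465e-01 3.81419435e-05 1.10270347e-04] [([0.513, -0.315, 0.039], 0.81), ([0.31, -0.389, 0.013], 0.79), ([0.695, -0.468, 0.016], 0.71)]
```

View pics/w3.png

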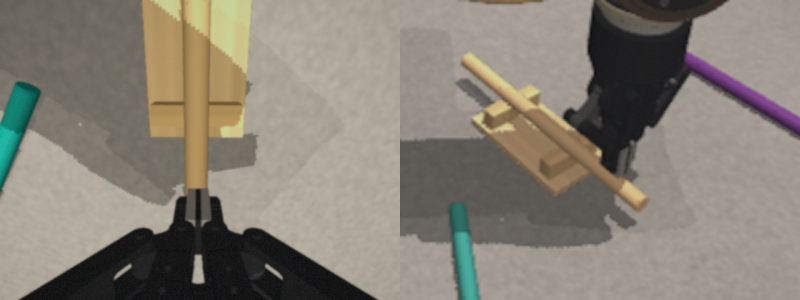

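The wrist picture shows the closed fingertips in line with the dowel. In the side view the dowel is unmoved and the fingers are next to it. I'll check this by projecting the points.

```bash
python3 - <<'E'
from h import *
s=env.sense();t=s["tcp_pos"];sd=cam("side");wc=cam("wrist",s)
f=lambda q:(np.round((p(q,sd)-[280,200])*2+[400,0]),np.round(p(q,wc)*400/560))
for z in(-.025,-.006,0,.03): print("tool z",z,f(t+[0,0,z]))
A=np.array([.53652,-.18598,.03]);B=np.array([.49302,-.42594,.03])
for l in(0,.04,.08,.12,.24): print(l,f(B+(A-B)*l/.24))
a=cv2.imread("pics/w3.png");cv2.imwrite("pics/w3b.png",np.hstack([cv2.resize(a[130:280,100:300],(400,300),interpolation=2),cv2.resize(a[80:230,550:650],(400,600),interpolation=2)[:300] if 0 else cv2.resize(a[90:240,550:750],(400,300),interpolation=2)]))
E
```

```text
tool z -0.025 (array([609., 195.]), array([198., 178.]))
tool z -0.006 (array([612., 180.]), array([198., 190.]))
tool z 0 (array([613., 175.]), array([198., 194.]))
tool z 0.03 (array([617., 151.]), array([198., 220.]))
0 (array([648., 207.]), array([199., 238.]))
0.04 (array([613., 179.]), array([199., 191.]))
0.08 (array([580., 152.]), array([199., 136.]))
0.12 (array([549., 127.]), array([199.,  72.]))
0.24 (array([467.,  59.]), array([ 200., -218.]))
```

View pics/w3b.png

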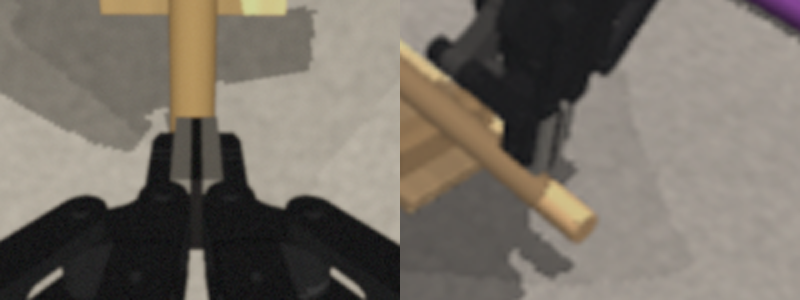

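The picture geometry puts the shut fingertips about 13 mm behind the reported TCP. That is 38 mm short of the stated figure, so they closed about 10 mm above the dowel. I'll reopen and go lower in small steps, watching the force.

{"name": "send_rows", "arguments": {
  "moves": [
    {"x": 0, "y": 0, "z": 0.04, "ax": 0, "ay": 0, "az": 0, "claw": 0},
    {"x": 0, "y": 0, "z": 0.04, "ax": 0, "ay": 0, "az": 0, "claw": 0},
    {"x": 0, "y": 0, "z": 0.04, "ax": 0, "ay": 0, "az": 0, "claw": 0},
    {"x": 0, "y": 0, "z": 0.04, "ax": 0, "ay": 0, "az": 0, "claw": 0},
    {"x": 0, "y": 0, "z": 0, "ax": 0, "ay": 0, "az": 0, "claw": 0}
  ]
}}

```text
time: 5.08
tcp_pos: [0.5002, -0.386, 0.0357]
ee_rot: [0.768, 0.641, 0.0, 0.001]
ft_force: [0.6, -0.4, 0.0]
opening: 0.0426
gripper_force: 0.0
```

{"name": "send_rows", "arguments": {
  "moves": [
    {"x": 0, "y": 0, "z": -0.02, "ax": 0, "ay": 0, "az": 0, "claw": 0},
    {"x": 0, "y": 0, "z": -0.04, "ax": 0, "ay": 0, "az": 0, "claw": 0},
    {"x": 0, "y": 0, "z": -0.06, "ax": 0, "ay": 0, "az": 0, "claw": 0},
    {"x": 0, "y": 0, "z": -0.08, "ax": 0, "ay": 0, "az": 0, "claw": 0},
    {"x": 0, "y": 0, "z": -0.08, "ax": 0, "ay": 0, "az": 0, "claw": 0}
  ]
}}

```text
time: 5.5
tcp_pos: [0.4992, -0.3851, 0.0131]
ee_rot: [0.768, 0.641, -0.0, -0.001]
ft_force: [-0.2, 0.4, -0.8]
opening: 0.0428
gripper_force: 0.0
```

```bash
python3 - <<'E'
from h import *
s=env.sense();a=get_image("wrist");b=get_image("side")
print(s["tcp_pos"],s["opening"],s["ft_force"])
cv2.imwrite("pics/w4.png",np.hstack([cv2.resize(a[150:400,140:415],(400,364),interpolation=3),cv2.resize(b[200:340,320:474],(400,364),interpolation=2)]))
E
```

```text
[ 0.49923862 -0.38505606  0.01307594] 0.042757119097477 [-0.20005307  0.42358398 -0.82904613]
```

View pics/w4.png

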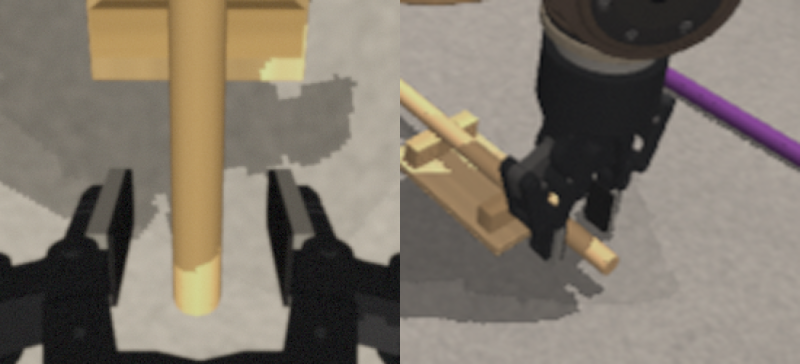

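The picture confirms it: the fingers now straddle the dowel, but its axis is still near their tips. I'll go about 13 mm lower and close.

{"name": "send_rows", "arguments": {
  "moves": [
    {"x": 0, "y": 0, "z": -0.02, "ax": 0, "ay": 0, "az": 0, "claw": 0},
    {"x": 0, "y": 0, "z": -0.04, "ax": 0, "ay": 0, "az": 0, "claw": 0},
    {"x": 0, "y": 0, "z": -0.06, "ax": 0, "ay": 0, "az": 0, "claw": 0},
    {"x": 0, "y": 0, "z": -0.06, "ax": 0, "ay": 0, "az": 0, "claw": -0.4},
    {"x": 0, "y": 0, "z": -0.06, "ax": 0, "ay": 0, "az": 0, "claw": -0.6}
  ],
  "newtons": 40
}}

```text
time: 6.02
tcp_pos: [0.4994, -0.3853, -0.001]
ee_rot: [0.768, 0.641, -0.0, -0.0]
ft_force: [-0.6, -0.2, 0.3]
opening: 0.0194
gripper_force: 0.0
```

{"name": "send_rows", "arguments": {
  "moves": [
    {"x": 0, "y": 0, "z": 0, "ax": 0, "ay": 0, "az": 0, "claw": -0.8},
    {"x": 0, "y": 0, "z": 0, "ax": 0, "ay": 0, "az": 0, "claw": -1},
    {"x": 0, "y": 0, "z": 0, "ax": 0, "ay": 0, "az": 0, "claw": -1},
    {"x": 0, "y": 0, "z": 0, "ax": 0, "ay": 0, "az": 0, "claw": -1}
  ],
  "newtons": 40
}}

```text
time: 6.35
tcp_pos: [0.4996, -0.3854, -0.0004]
ee_rot: [0.768, 0.641, 0.0, 0.0]
ft_force: [-1.0, 0.9, -0.0]
opening: 0.0145
gripper_force: 38.9
```

{"name": "send_rows", "arguments": {
  "moves": [
    {"x": 0, "y": 0, "z": 0.12, "ax": 0, "ay": 0, "az": 0, "claw": -1},
    {"x": 0, "y": 0, "z": 0.26, "ax": 0, "ay": 0, "az": 0, "claw": -1},
    {"x": 0.08, "y": 0.12, "z": 0.3, "ax": 0, "ay": 0, "az": 0.015, "claw": -1},
    {"x": 0.16, "y": 0.24, "z": 0.3, "ax": 0, "ay": 0, "az": 0.03, "claw": -1},
    {"x": 0.2, "y": 0.36, "z": 0.3, "ax": 0, "ay": 0, "az": 0.045, "claw": -1}
  ],
  "newtons": 40
}}

```text
time: 6.77
tcp_pos: [0.5515, -0.2951, 0.0759]
ee_rot: [0.669, 0.744, 0.0, 0.002]
ft_force: [0.3, 0.4, -0.3]
opening: 0.0146
gripper_force: 39.1
```

{"name": "send_rows", "arguments": {
  "moves": [
    {"x": 0.08, "y": 0.14, "z": 0, "ax": 0, "ay": 0, "az": 0.0087, "claw": -1},
    {"x": 0.15, "y": 0.28, "z": 0, "ax": 0, "ay": 0, "az": 0.0087, "claw": -1},
    {"x": 0.2, "y": 0.42, "z": 0, "ax": 0, "ay": 0, "az": 0.0087, "claw": -1},
    {"x": 0.224, "y": 0.56, "z": 0, "ax": 0, "ay": 0, "az": 0.0087, "claw": -1},
    {"x": 0.224, "y": 0.66, "z": 0, "ax": 0, "ay": 0, "az": 0.0087, "claw": -1}
  ]
}}

```text
time: 7.18
tcp_pos: [0.6067, -0.1276, 0.0745]
ee_rot: [0.649, 0.761, 0.0, 0.0]
ft_force: [0.5, 0.4, 0.3]
opening: 0.0147
gripper_force: 39.1
```

```bash
python3 - <<'E'
from h import *
s=env.sense();a=get_image("scene");a2=get_image("wrist");print(s["time"],s["tcp_pos"],s["opening"],s["gripper_force"])
y=R.from_quat(s["ee_rot"]).as_matrix()[:,1];print("yaw",np.degrees(np.arctan2(y[1],y[0])))
c=cam("scene");cw=cam("wrist",s)
u=np.array([-.1573,.9876,0]);m=np.array([.5785,.053,.0543]);d=s["tcp_pos"]-m;n=np.array([-u[1],u[0],0])
print("local x",-.09+d@u,"y",d@n, "front pred px",p(s["tcp_pos"]+.201*u+[0,0,.0304],c),p(s["tcp_pos"]+.201*u+[0,0,.0304],cw), "mouth w",p(m,cw))
cv2.imwrite("pics/w5.png",np.hstack([a2[0:420,80:480],cv2.resize(a[160:300,240:440],(400,280),interpolation=2) if 0 else cv2.resize(a[150:290,300:433],(400,420),interpolation=2)]))
E
```

```text
7.1833 [ 0.60668023 -0.12757992  0.07454043] 0.014655809460969428 39.07505750656128
yaw 9.079232745473806
local x -0.2727734810310094 y 0.0005744235497210138 front pred px [366.44326162 200.530465  ] [ 278.96486188 -465.03784772] mouth w [ 279.37280231 -183.18342567]
```

View pics/w5.png

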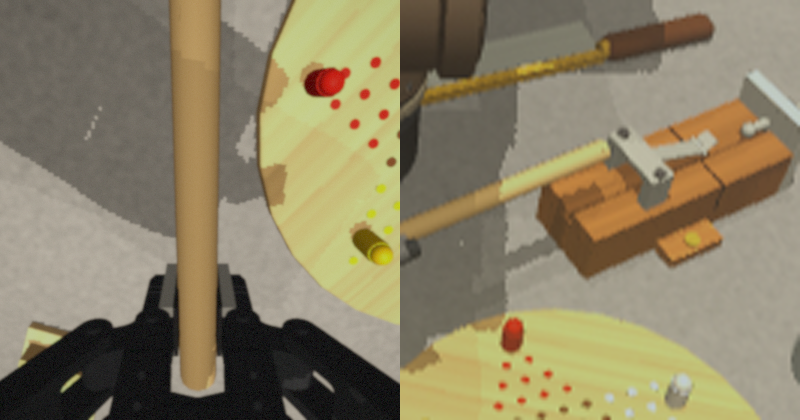

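The picture shows the dowel gripped firmly and level, pointing at the groove. Its front end is about 25 mm short of the bridge, in line with it. Now I'll lower it into the groove.

{"name": "send_rows", "arguments": {
  "moves": [
    {"x": 0.002, "y": 0, "z": -0.1, "ax": 0, "ay": 0, "az": 0, "claw": -1},
    {"x": 0.002, "y": 0, "z": -0.15, "ax": 0, "ay": 0, "az": 0, "claw": -1},
    {"x": 0.002, "y": 0, "z": -0.16, "ax": 0, "ay": 0, "az": 0, "claw": -1},
    {"x": 0.002, "y": 0, "z": -0.17, "ax": 0, "ay": 0, "az": 0, "claw": -1},
    {"x": 0.002, "y": 0, "z": -0.17, "ax": 0, "ay": 0, "az": 0, "claw": -1}
  ]
}}

```text
time: 7.7
tcp_pos: [0.6061, -0.1311, 0.0318]
ee_rot: [0.65, 0.76, -0.0, -0.0]
ft_force: [0.2, 0.9, 1.2]
opening: 0.0146
gripper_force: 39.1
```

{"name": "send_rows", "arguments": {
  "moves": [
    {"x": 0, "y": 0, "z": -0.01, "ax": 0, "ay": 0, "az": 0, "claw": -1},
    {"x": 0, "y": 0, "z": -0.016, "ax": 0, "ay": 0, "az": 0, "claw": -1},
    {"x": 0, "y": 0, "z": -0.022, "ax": 0, "ay": 0, "az": 0, "claw": -1},
    {"x": 0, "y": 0, "z": -0.022, "ax": 0, "ay": 0, "az": 0, "claw": -1},
    {"x": 0, "y": 0, "z": -0.022, "ax": 0, "ay": 0, "az": 0, "claw": -1}
  ]
}}

```text
time: 8.12
tcp_pos: [0.6062, -0.1305, 0.0266]
ee_rot: [0.65, 0.76, 0.0, 0.0]
ft_force: [0.3, 0.3, -0.5]
opening: 0.0146
gripper_force: 39.1
```

{"name": "send_rows", "arguments": {
  "moves": [
    {"x": 0, "y": 0, "z": -0.004, "ax": 0, "ay": 0, "az": 0, "claw": -1},
    {"x": 0, "y": 0, "z": -0.008, "ax": 0, "ay": 0, "az": 0, "claw": -1},
    {"x": 0, "y": 0, "z": -0.008, "ax": 0, "ay": 0, "az": 0, "claw": -1},
    {"x": 0, "y": 0, "z": -0.008, "ax": 0, "ay": 0, "az": 0, "claw": -1}
  ]
}}

```text
time: 8.45
tcp_pos: [0.6061, -0.1304, 0.0244]
ee_rot: [0.649, 0.76, 0.0, 0.0]
ft_force: [-0.6, 1.2, 0.4]
opening: 0.0149
gripper_force: 39.1
```

{"name": "send_rows", "arguments": {
  "moves": [
    {"x": 0, "y": 0, "z": -0.004, "ax": 0, "ay": 0, "az": 0, "claw": -1},
    {"x": 0, "y": 0, "z": -0.004, "ax": 0, "ay": 0, "az": 0, "claw": -1},
    {"x": 0, "y": 0, "z": -0.004, "ax": 0, "ay": 0, "az": 0, "claw": -1}
  ]
}}

```text
time: 8.7
tcp_pos: [0.6061, -0.1304, 0.0234]
ee_rot: [0.65, 0.76, 0.0, 0.0]
ft_force: [-0.0, 0.2, -0.2]
opening: 0.0147
gripper_force: 39.1
```

{"name": "send_rows", "arguments": {
  "moves": [
    {"x": -0.006, "y": 0.04, "z": -0.002, "ax": 0, "ay": 0, "az": 0, "claw": -1},
    {"x": -0.013, "y": 0.08, "z": -0.004, "ax": 0, "ay": 0, "az": 0, "claw": -1},
    {"x": -0.019, "y": 0.12, "z": -0.004, "ax": 0, "ay": 0, "az": 0, "claw": -1},
    {"x": -0.025, "y": 0.16, "z": -0.004, "ax": 0, "ay": 0, "az": 0, "claw": -1},
    {"x": -0.025, "y": 0.16, "z": -0.004, "ax": 0, "ay": 0, "az": 0, "claw": -1}
  ]
}}

```text
time: 9.12
tcp_pos: [0.5994, -0.088, 0.0225]
ee_rot: [0.649, 0.761, -0.0, -0.0]
ft_force: [-0.1, 0.8, 0.3]
opening: 0.0147
gripper_force: 39.0
```

```bash
cat > l.py <<'E'
from h import *
s=env.sense();u=np.array([-.1573,.9876,0]);m=np.array([.5785,.053,.0543]);d=s["tcp_pos"]-m;n=np.array([-u[1],u[0],0])
f=s["ft_force"];t=s["wrist_torque"]
print("t",s["time"],"x",-.09+d@u,"front",-.09+d@u+.201,"y",d@n,"z",s["tcp_pos"][2],"f u,n,z",f@u,f@n,f[2],"tq u,n,z",t@u,t@n,t[2])
E
python3 - <<'E'
import l
from h import *
a=get_image("scene");b=get_image("side");s=env.sense()
cv2.imwrite("pics/w6.png",np.hstack([cv2.resize(a[150:290,300:440],(400,400),interpolation=2),cv2.resize(b[120:220,165:265],(400,400),interpolation=2)]))
E
```

```text
t 9.1167 x -0.23256010813287895 front -0.03156010813287893 y 0.001505124577680894 z 0.02248783524647678 f u,n,z 0.8445099849485529 -0.05359462806470408 0.26102104964493605 tq u,n,z -0.11520520094093813 -0.1166739781087798 -0.043313500754921325
```

View pics/w6.png

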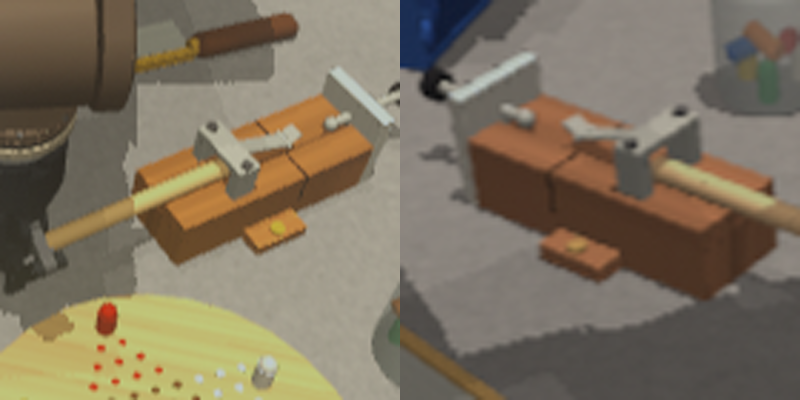

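The dowel now lies in the groove with its front end under the bridge, centred in both views. I'll keep feeding and trim the lateral position by 1 mm.

{"name": "send_rows", "arguments": {
  "moves": [
    {"x": -0.002, "y": 0.03, "z": 0, "ax": 0, "ay": 0, "az": 0, "claw": -1},
    {"x": -0.006, "y": 0.06, "z": 0, "ax": 0, "ay": 0, "az": 0, "claw": -1},
    {"x": -0.01, "y": 0.09, "z": 0, "ax": 0, "ay": 0, "az": 0, "claw": -1},
    {"x": -0.015, "y": 0.12, "z": 0, "ax": 0, "ay": 0, "az": 0, "claw": -1},
    {"x": -0.015, "y": 0.12, "z": 0, "ax": 0, "ay": 0, "az": 0, "claw": -1}
  ],
  "newtons": 60
}}

```text
time: 9.63
tcp_pos: [0.5958, -0.0589, 0.0224]
ee_rot: [0.649, 0.761, -0.0, -0.0]
ft_force: [0.7, -0.0, 0.2]
opening: 0.0138
gripper_force: 58.4
```

```bash
python3 l.py
```

```text
t 9.6333 x -0.2032376561141221 front -0.0022376561141220774 y 0.0005420507108288423 z 0.022414634149106123 f u,n,z -0.1495300226458283 -0.6776432388204173 0.17114425067694153 tq u,n,z -0.00246908500224469 -0.010842804214974555 0.0054213257568425585
```

{"name": "send_rows", "arguments": {
  "moves": [
    {"x": -0.002, "y": 0.02, "z": 0, "ax": 0, "ay": 0, "az": 0, "claw": -1},
    {"x": -0.005, "y": 0.04, "z": 0, "ax": 0, "ay": 0, "az": 0, "claw": -1},
    {"x": -0.008, "y": 0.06, "z": 0, "ax": 0, "ay": 0, "az": 0, "claw": -1},
    {"x": -0.011, "y": 0.08, "z": 0, "ax": 0, "ay": 0, "az": 0, "claw": -1},
    {"x": -0.014, "y": 0.1, "z": 0, "ax": 0, "ay": 0, "az": 0, "claw": -1}
  ]
}}

```text
time: 10.05
tcp_pos: [0.5925, -0.0352, 0.0225]
ee_rot: [0.649, 0.76, -0.0, 0.0]
ft_force: [-2.2, -4.9, 2.5]
opening: 0.014
gripper_force: 58.7
```

```bash
python3 l.py
```

```text
t 10.05 x -0.1793278906250494 front 0.02167210937495062 y 4.362211457349589e-05 z 0.02248316825929118 f u,n,z -4.52408696338556 2.9533724034419984 2.4568208698150835 tq u,n,z 0.3936566620481828 0.6509899131858402 0.17037098831460706
```

{"name": "send_rows", "arguments": {
  "moves": [
    {"x": -0.003, "y": 0.02, "z": 0, "ax": 0, "ay": 0, "az": 0, "claw": -1},
    {"x": -0.006, "y": 0.04, "z": 0, "ax": 0, "ay": 0, "az": 0, "claw": -1},
    {"x": -0.009, "y": 0.06, "z": 0, "ax": 0, "ay": 0, "az": 0, "claw": -1},
    {"x": -0.0125, "y": 0.08, "z": 0, "ax": 0, "ay": 0, "az": 0, "claw": -1},
    {"x": -0.0125, "y": 0.08, "z": 0, "ax": 0, "ay": 0, "az": 0, "claw": -1}
  ]
}}

```text
time: 10.47
tcp_pos: [0.589, -0.0144, 0.0225]
ee_rot: [0.649, 0.76, -0.0, -0.0]
ft_force: [-2.3, 4.7, 3.5]
opening: 0.0143
gripper_force: 58.9
```

```bash
python3 l.py
```

```text
t 10.4667 x -0.15822355106545993 front 0.04277644893454008 y 0.00025185174479541164 z 0.022535007893224098 f u,n,z 5.021070635643894 1.5069950758839885 3.5442615193646705 tq u,n,z 0.37504181131214975 -0.7897694074407063 0.09568751045968527
```

{"name": "send_rows", "arguments": {
  "moves": [
    {"x": -0.002, "y": 0.012, "z": 0, "ax": 0, "ay": 0, "az": 0, "claw": -1},
    {"x": -0.004, "y": 0.024, "z": 0, "ax": 0, "ay": 0, "az": 0, "claw": -1},
    {"x": -0.006, "y": 0.036, "z": 0, "ax": 0, "ay": 0, "az": 0, "claw": -1},
    {"x": -0.0075, "y": 0.048, "z": 0, "ax": 0, "ay": 0, "az": 0, "claw": -1},
    {"x": -0.009, "y": 0.06, "z": 0, "ax": 0, "ay": 0, "az": 0, "claw": -1}
  ]
}}

```text
time: 10.88
tcp_pos: [0.5869, -0.0008, 0.0225]
ee_rot: [0.649, 0.76, -0.0, -0.0]
ft_force: [-4.1, -7.1, 4.2]
opening: 0.0142
gripper_force: 59.1
```

```bash
python3 - <<'E'
import l
from h import *
c=cam("scene");print("px of front pred",p(l.m+l.u*(.09+.0543),c),p(l.m+l.u*(.09+.0752),c))
E
```

```text
t 10.8833 x -0.1444655856072407 front 0.0565344143927593 y 0.00015378446409289713 z 0.02253870433750837 f u,n,z -6.344388517558074 5.149369324906141 4.24992356759036 tq u,n,z 0.8086335106034112 0.7711707063010104 0.2678931830241166
px of front pred [406.70964742 196.79316516] [413.62538187 193.86661251]
```

{"name": "send_rows", "arguments": {
  "moves": [
    {"x": -0.002, "y": 0.005, "z": 0.002, "ax": 0, "ay": 0, "az": 0, "claw": -1},
    {"x": -0.0035, "y": 0.01, "z": 0.002, "ax": 0, "ay": 0, "az": 0, "claw": -1},
    {"x": -0.004, "y": 0.015, "z": 0.002, "ax": 0, "ay": 0, "az": 0, "claw": -1},
    {"x": -0.005, "y": 0.02, "z": 0.002, "ax": 0, "ay": 0, "az": 0, "claw": -1},
    {"x": -0.006, "y": 0.025, "z": 0.002, "ax": 0, "ay": 0, "az": 0, "claw": -1}
  ]
}}

```text
time: 11.3
tcp_pos: [0.5857, 0.0055, 0.023]
ee_rot: [0.65, 0.76, -0.0, 0.0]
ft_force: [-1.7, -5.2, 3.2]
opening: 0.0141
gripper_force: 58.8
```

```bash
python3 l.py
```

```text
t 11.3 x -0.13808448966816228 front 0.06291551033183773 y 0.00040916888328137557 z 0.022996367960510914 f u,n,z -4.838069643870054 2.538166081554704 3.249297868125414 tq u,n,z 0.48137652181344176 0.6504493144046508 0.03305573569832748
```

{"name": "send_rows", "arguments": {
  "moves": [
    {"x": -0.0004, "y": 0.002, "z": 0, "ax": 0, "ay": 0, "az": 0, "claw": -1},
    {"x": -0.0008, "y": 0.004, "z": 0, "ax": 0, "ay": 0, "az": 0, "claw": -1},
    {"x": -0.0012, "y": 0.006, "z": 0, "ax": 0, "ay": 0, "az": 0, "claw": -1},
    {"x": -0.0016, "y": 0.008, "z": 0, "ax": 0, "ay": 0, "az": 0, "claw": -1},
    {"x": -0.002, "y": 0.01, "z": 0, "ax": 0, "ay": 0, "az": 0, "claw": -1}
  ]
}}

```text
time: 11.72
tcp_pos: [0.5852, 0.0079, 0.023]
ee_rot: [0.65, 0.76, -0.0, 0.0]
ft_force: [-2.8, -5.0, 2.7]
opening: 0.0139
gripper_force: 58.8
```

{"name": "send_rows", "arguments": {
  "moves": [
    {"x": -0.0004, "y": 0.002, "z": 0, "ax": 0, "ay": 0, "az": 0, "claw": -1},
    {"x": -0.0008, "y": 0.004, "z": 0, "ax": 0, "ay": 0, "az": 0, "claw": -1},
    {"x": -0.0012, "y": 0.006, "z": 0, "ax": 0, "ay": 0, "az": 0, "claw": -1},
    {"x": -0.0016, "y": 0.008, "z": 0, "ax": 0, "ay": 0, "az": 0, "claw": -1},
    {"x": -0.002, "y": 0.01, "z": 0, "ax": 0, "ay": 0, "az": 0, "claw": -1}
  ]
}}

```text
time: 12.13
tcp_pos: [0.5847, 0.0104, 0.023]
ee_rot: [0.65, 0.76, -0.0, 0.0]
ft_force: [-3.2, -5.4, 3.1]
opening: 0.0144
gripper_force: 58.8
```

{"name": "send_rows", "arguments": {
  "moves": [
    {"x": -0.0004, "y": 0.002, "z": 0, "ax": 0, "ay": 0, "az": 0, "claw": -1},
    {"x": -0.0008, "y": 0.004, "z": 0, "ax": 0, "ay": 0, "az": 0, "claw": -1},
    {"x": -0.0012, "y": 0.006, "z": 0, "ax": 0, "ay": 0, "az": 0, "claw": -1}
  ],
  "newtons": 25
}}

```text
time: 12.38
tcp_pos: [0.5845, 0.0119, 0.023]
ee_rot: [0.65, 0.76, -0.0, 0.0]
ft_force: [-2.1, -5.5, 2.9]
opening: 0.0143
gripper_force: 58.8
```

```bash
python3 l.py
```

```text
t 12.3833 x -0.1314862573220417 front 0.06951374267795832 y 0.0005771388514025475 z 0.023002609638580845 f u,n,z -5.120995375853758 2.958916155019225 2.8581688191806536 tq u,n,z 0.46922218950722966 0.6620039204056208 0.013553384932673648
```

{"name": "send_rows", "arguments": {
  "moves": [
    {"x": -0.0004, "y": 0.002, "z": 0, "ax": 0, "ay": 0, "az": 0, "claw": -1},
    {"x": -0.0008, "y": 0.004, "z": 0, "ax": 0, "ay": 0, "az": 0, "claw": -1},
    {"x": -0.0012, "y": 0.006, "z": 0, "ax": 0, "ay": 0, "az": 0, "claw": -1}
  ]
}}

```text
time: 12.63
tcp_pos: [0.5842, 0.0134, 0.023]
ee_rot: [0.65, 0.76, -0.0, 0.0]
ft_force: [-2.1, -4.5, 3.0]
opening: 0.0145
gripper_force: 58.8
```

{"name": "send_rows", "arguments": {
  "moves": [
    {"x": -0.0004, "y": 0.002, "z": 0, "ax": 0, "ay": 0, "az": 0, "claw": -1},
    {"x": -0.0008, "y": 0.004, "z": 0, "ax": 0, "ay": 0, "az": 0, "claw": -1},
    {"x": -0.0012, "y": 0.006, "z": 0, "ax": 0, "ay": 0, "az": 0, "claw": -1}
  ]
}}

```text
time: 12.88
tcp_pos: [0.5841, 0.0144, 0.0231]
ee_rot: [0.65, 0.76, -0.0, 0.001]
ft_force: [-2.1, -12.7, 2.6]
opening: 0.0144
gripper_force: 58.7
```

The force rose from 5 to 12.7 N, close to the position where the screw was seen. I'll hold there and check.

{"name": "send_rows", "arguments": {
  "moves": [
    {"x": 0, "y": 0, "z": 0, "ax": 0, "ay": 0, "az": 0, "claw": -1},
    {"x": 0, "y": 0, "z": 0, "ax": 0, "ay": 0, "az": 0, "claw": -1}
  ]
}}

```text
time: 13.05
tcp_pos: [0.5841, 0.0144, 0.0231]
ee_rot: [0.65, 0.76, -0.0, 0.0]
ft_force: [-2.0, -9.0, 2.6]
opening: 0.0142
gripper_force: 58.7
```

```bash
python3 l.py
```

```text
t 13.05 x -0.12898387568682318 front 0.07201612431317683 y 0.0005771567801765012 z 0.0230550388494104 f u,n,z -8.536269889470862 3.354018602816156 2.635446420942606 tq u,n,z 0.5125790685914582 1.3255212743477356 0.02032962342533176
```

{"name": "send_rows", "arguments": {
  "moves": [
    {"x": -0.0002, "y": 0.001, "z": 0, "ax": 0, "ay": 0, "az": 0, "claw": -1},
    {"x": -0.0003, "y": 0.002, "z": 0, "ax": 0, "ay": 0, "az": 0, "claw": -1}
  ]
}}

```text
time: 13.22
tcp_pos: [0.5841, 0.0145, 0.0231]
ee_rot: [0.65, 0.76, -0.0, 0.001]
ft_force: [-1.9, -14.9, 3.2]
opening: 0.0147
gripper_force: 58.8
```

```bash
python3 l.py
```

```text
t 13.2167 x -0.12888613210302943 front 0.07211386789697058 y 0.0005177876462790935 z 0.023110721135046516 f u,n,z -14.443678401715998 4.190043235537083 3.20776199234606 tq u,n,z 0.607875798968963 2.1013016104945343 0.0766643552652283
```

The advance stalled and the force climbed, so the dowel is against the screw. I'll release it.

{"name": "send_rows", "arguments": {
  "moves": [
    {"x": 0, "y": 0, "z": 0, "ax": 0, "ay": 0, "az": 0, "claw": -0.4},
    {"x": 0, "y": 0, "z": 0, "ax": 0, "ay": 0, "az": 0, "claw": -0.2},
    {"x": 0, "y": 0, "z": 0, "ax": 0, "ay": 0, "az": 0, "claw": 0},
    {"x": 0, "y": 0, "z": 0, "ax": 0, "ay": 0, "az": 0, "claw": 0},
    {"x": 0, "y": 0, "z": 0, "ax": 0, "ay": 0, "az": 0, "claw": 0}
  ]
}}

```text
time: 13.63
tcp_pos: [0.5838, 0.016, 0.0229]
ee_rot: [0.649, 0.76, 0.0, 0.0]
ft_force: [-0.7, 0.1, -0.4]
opening: 0.0426
gripper_force: 0.0
```

{"name": "send_rows", "arguments": {
  "moves": [
    {"x": 0, "y": 0, "z": 0.04, "ax": 0, "ay": 0, "az": 0, "claw": 0},
    {"x": 0, "y": 0, "z": 0.12, "ax": 0, "ay": 0, "az": 0, "claw": 0},
    {"x": 0, "y": 0, "z": 0.24, "ax": 0, "ay": 0, "az": 0, "claw": 0},
    {"x": 0, "y": 0, "z": 0.4, "ax": 0, "ay": 0, "az": 0, "claw": 0},
    {"x": 0, "y": 0, "z": 0.5, "ax": 0, "ay": 0, "az": 0, "claw": 0}
  ]
}}

```text
time: 14.05
tcp_pos: [0.5843, 0.0159, 0.1517]
ee_rot: [0.649, 0.76, 0.001, 0.001]
ft_force: [-0.2, -1.0, 0.6]
opening: 0.043
gripper_force: 0.0
```

{"name": "send_rows", "arguments": {
  "moves": [
    {"x": 0, "y": 0.3, "z": 0.35, "ax": 0, "ay": 0, "az": 0, "claw": 0},
    {"x": 0, "y": 0.3, "z": 0.35, "ax": 0, "ay": 0, "az": 0, "claw": 0},
    {"x": 0, "y": 0.3, "z": 0.35, "ax": 0, "ay": 0, "az": 0, "claw": 0},
    {"x": 0, "y": 0.3, "z": 0.35, "ax": 0, "ay": 0, "az": 0, "claw": 0},
    {"x": 0, "y": 0.3, "z": 0.35, "ax": 0, "ay": 0, "az": 0, "claw": 0}
  ]
}}

```text
time: 14.47
tcp_pos: [0.5838, 0.0918, 0.2372]
ee_rot: [0.649, 0.761, 0.001, 0.001]
ft_force: [-0.3, -1.2, -0.7]
opening: 0.0428
gripper_force: 0.0
```

```bash
python3 - <<'E'
from h import *
s=env.sense();a=get_image("wrist");print(s["time"],s["tcp_pos"],s["opening"],s["ft_force"])
c=cam("wrist",s);u=np.array([-.1573,.9876,0]);m=np.array([.5785,.053,.0543])
q=[p(m+u*(x+.09),c) for x in(-.165,-.09,.075,.1)];print(q)
x,y=map(int,q[2]);y=max(40,min(y,380))
print(find_in("dowel","wrist")[:2])
cv2.imwrite("pics/w7.png",np.hstack([cv2.resize(a,(440,330)),cv2.resize(a[y-40:y+40,x-40:x+40],(330,330),interpolation=2)]))
E
```

```text
14.4667 [0.58379079 0.091825   0.23724876] 0.042827967512014654 [-0.25945764 -1.16013514 -0.70251054]
[array([265.84481447, 279.30566477]), array([265.28443105, 215.79507738]), array([263.72916481,  39.53027645]), array([263.44336318,   7.13918727])]
[]
```

View pics/w7.png

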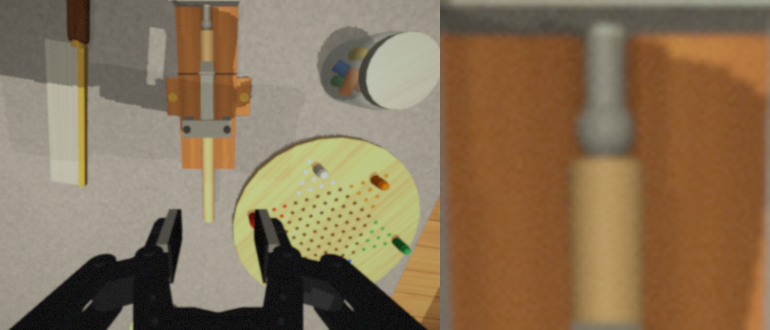

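The final picture shows the dowel's end face touching the domed screw tip (at about (605,155) in the crop), lying straight in the groove. The gripper is clear, and the board, jar and saw have not moved.

```bash
python3 -c "
from plant import env
print(env.job_done())"
```

```text
the job is handed in; nothing more can be done
None
```

The dowel lies in the jig's groove under the hold-down with its end home against the stop screw, met at about 15 N at most. The gripper is clear and the job was handed in at about 14.5 s; my first grasp closed on air above the dowel, moved nothing, and was redone lower.

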